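# Close up the gouge case

### The job

The wooden gouge case stands open on the luthier's bench. Push its thin upright inner flap down flat over the gouges first, then push the lid over and press it fully shut without slamming it, and move clear. Only push with the fingers: do not pick up or shift the sharpening stone in the case or the glue bottle, block plane and hammer around it.

Things in the scene. Friction and masses are not known exactly. Their poses are not given: they have to be found in the camera images.
- case: Open wooden case fixed to the bench, 200 (its x) x 280 (its y) x 75 mm high, walls and floor 10 mm. Origin: centre of its underside, z up. The flap is hinged inside its -x wall, the lid on top of its +x wall; both hinge lines run along its y. Its +x points to the robot's left (world +y), give or take 0.53 rad. Five gouges fixed in the well stay below 40 mm.
- flap (a joint): Inner flap angle, rad: 0 = folded flat (stop), 1.57 = upright, 1.65 = outer stop; starts at 1.35 to 1.6. Plain board, 130 mm from hinge to free edge, 228 mm along the hinge, 8 mm thick, 0.15 kg. Folded, its top face is 63 mm above the bench, 12 mm below the case rim. Stiff hinge (0.2 N m): stays where left; some 2 to 3 N on its outer (case -x) face folds it.
- lid (a joint): Lid angle, rad: 0 = shut flat on the rim (stop), 1.57 = straight up, 1.95 = leans back most; starts at 1.75 to 1.92. Plain board, 200 mm from hinge to free edge, 280 mm along the hinge, 12 mm thick, 0.4 kg, brass tab (12 x 40 x 6 mm) on its free edge. Stiff hinge (0.6 N m): stays where left; some 5 N on its outer (back) face 150 mm from the hinge swings it. Shut, its top is 87 mm up.
- flap_hinge (a point): Middle of the flap's hinge line, at case x = -81 mm, 59 mm above the bench. Its frame turns with the flap: +x points from hinge to free edge, +z out of the outer (top when folded) face; it lies mid-thickness.
- flap_edge (a point): Middle of the flap's free edge, mid-thickness, 130 mm from its hinge.
- lid_hinge (a point): Middle of the lid's hinge line, at case x = +100 mm, 75 mm above the bench, on the lid's inner face. Its frame turns with the lid: -x points from hinge to free edge, +z out of the outer (top when shut) face.
- lid_edge (a point): Middle of the lid's free edge on its inner face, 200 mm from its hinge.
- stone: Grey sharpening stone 24 x 110 x 18 mm, lying loose on the case floor in the trough by the lid hinge, below flap and lid. Origin: centre of its underside, 10 mm above the bench. Leave it.
- glue: White glue bottle, 56 mm across, 125 mm high, standing near the case. Origin: centre of its underside. Leave it.
- plane: Small steel block plane 140 x 42 mm, about 50 mm high, lying near the case. Origin: centre of its underside, x along its length. Leave it.
- hammer: Hammer 240 mm long lying near the case, handle to its own -x. Origin: centre of its underside. Leave it.

How it is judged:
By the outcome, as a careful person would: the job done as asked, in the order asked, and still so for the second after the job is handed in, with the robot touching nothing.
It also fails if it takes over 51 s, if anything falls off the work surface, if the arm or the gripper's body presses on something with over 40 N, if the wrist force passes 120 N, or if a joint passes its speed limit or range.

### The arm

A 6-joint arm with a two-finger parallel gripper is mounted at the origin on the work surface. World frame = base frame: x ahead of the robot, y to its left, z up, the work surface at z = 0. Lengths are in mm, angles in rad, forces in N, time in s.
With the tool pointing down it reaches from about 400 to 825 mm from the base axis. Payload 7 kg.
Tool frame: the origin (TCP) lies at the very end of the fingers, on their centre line; the grasp point (between the pads) lies 19 mm behind it; z points along the fingers, y is the line along which they close (so a half turn about z gives the same grasp; the last joint's range is limited). The gripper opens to 88 mm and grips with 3 to 60 N. Pads are 19 mm wide; open, the fingers measure 130 mm over their backs; the gripper's body (78 mm by 193 mm) begins 47 mm behind the grasp point.
Start: joints at [1.562, 0.359, 0.012, 0, -1.224, -0.288], TCP at [197.421, 645.461, 226.561] pointing down, gripper open.
Joint ranges: [-3.07, 3.07], [-1.43, 2.12], [-1.02, 1.25], [-3.03, 1.67], [-3.05, -0], [-3.03, 3.03]. Speed limits (rad/s): [2.39, 2.39, 3.01, 3.14, 3.14, 3.14].

### API

Orientations are given as a unit quaternion [x, y, z, w].
In Python, from plant import bot gives the robot as it stands. Calls block until the motion is done:
- bot.move_ptp(position, orientation): joint-space move of the TCP to a pose.
- bot.line_to(position, velocity=150, ori=None): straight line of the TCP; ori=None keeps the orientation; velocity is the mean speed in mm/s.
- bot.move_joints(angles): joint-space move.
- bot.move_gripper(opening, force=None): finger opening in mm; force is the grip in N (None keeps the last); returns when the fingers have stopped.
- bot.pause(seconds).
- bot.solve_ik(position, orientation): joint angles nearest the present ones, or None.
- bot.read_state(): the state.
- bot.camera(name): name is "scene" or "top" or "wrist"; returns the picture (400x640x3 uint8, red, green, blue); there is no depth.
- bot.get_calibration(name): a dict with "fx", "fy", "cx", "cy" (pixels), "view" (4x4, takes a point from world to camera coordinates); the wrist camera has in their place "T_tool_cam" (4x4, takes a point from camera to tool coordinates, whose origin is the TCP and whose axes are the flange's). Camera axes: x right, y up, looking along -z (the intrinsics and any distortion apply to the point x, -y, -z); pixel columns grow to the right and rows downward; lengths in mm; the calibration is good to about 2 mm. A picture is of the moment at which its call begins: read the wrist's pose just before it. get_calibration takes no time and is no camera call.
A pose or a line that the arm cannot do raises bot.Unreachable and nothing moves.
- bot.close_job(): hands the job in; it is judged then, once.
The state is a dict: "t": time; "joint_pos": joint angles; "qvel": joint speeds; "tau": joint torques, N m; "tcp_pos": TCP position; "eef_rot": TCP orientation; "contact_force": force on the tool from outside, world axes, zero at the start; "moment": the same for the moment, N m; "width": finger opening in mm; "finger_force": force on a finger pad.
Only numpy, scipy, OpenCV 4.12 (cv2) and the standard library are available. Lean on these libraries where they do the work, as an engineer would, in place of code of your own. Each camera call takes 0.05 s, during which the arm holds its last target. There are 200 camera calls.

## Working session

There is one attempt and no reset: what is moved stays moved. The work goes in short steps, each a Python script; the robot and the scene stay as the last script left them, time stands still between calls to the robot, and variables do not carry over. Pictures are saved under pics/ and viewed, at most 10 in all, crops included, and the job is handed in when it is done.

```bash
mkdir -p pics; ls; python3 - <<'E'
from plant import bot
import cv2,numpy as np
for n in("scene","top"):
    im=bot.camera(n); cv2.imwrite(f"pics/{n}0.png",im[:,:,::-1])
    c=bot.get_calibration(n); print(n,{k:(np.round(v,3).tolist()) for k,v in c.items()})
s=bot.read_state();print(s['t'],s['eef_rot'],s['tcp_pos'])
E
```

```text
pics
scene {'fx': 462.036, 'fy': 462.036, 'cx': 312.961, 'cy': 207.506, 'view': [[0.66, 0.751, -0.0, -353.859], [-0.554, 0.488, 0.674, 282.89], [0.506, -0.445, 0.738, -1534.025], [0.0, 0.0, 0.0, 1.0]]}
top {'fx': 517.784, 'fy': 517.784, 'cx': 328.168, 'cy': 200.868, 'view': [[-0.021, -1.0, -0.006, -22.39], [0.993, -0.022, 0.112, -611.268], [-0.112, -0.004, 0.994, -1280.062], [0.0, 0.0, 0.0, 1.0]]}
0.1 [ 9.88999885e-01 -1.47914451e-01 -4.54361167e-05  7.34901788e-04] [197.3208445  645.06957127 225.73234475]
```

View pics/scene0.png

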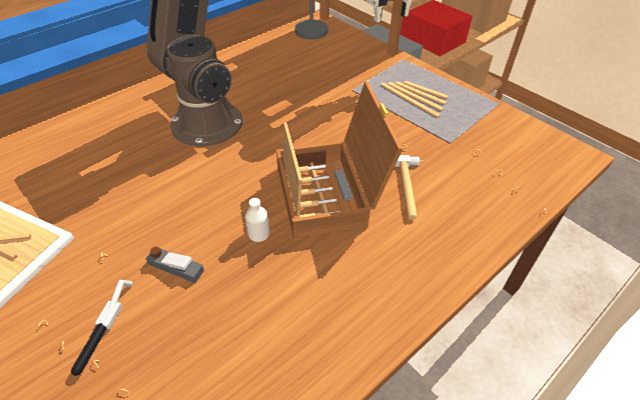

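View pics/top0.png

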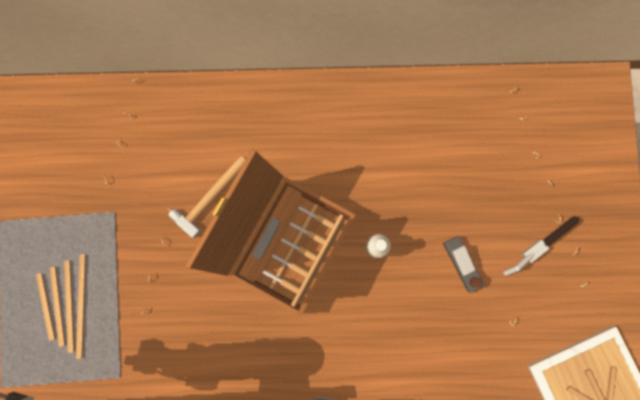

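Top view: the case is centred near (290,240), with the lid leaning left (free edge 255,152 to 191,267), the flap on the right (345,215 to 297,308), the glue at (378,245) and the hammer under the lid at upper left. I'll zoom in for corners.

```bash
python3 - <<'E'
import cv2
a=cv2.imread("pics/top0.png")[140:320,160:420];cv2.imwrite("pics/top0c.png",cv2.resize(a,None,fx=3,fy=3,interpolation=2))
a=cv2.imread("pics/scene0.png")[75:250,235:435];cv2.imwrite("pics/scene0c.png",cv2.resize(a,None,fx=3.4,fy=3.4,interpolation=2))
E
```

```text
(no output)
```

View pics/top0c.png

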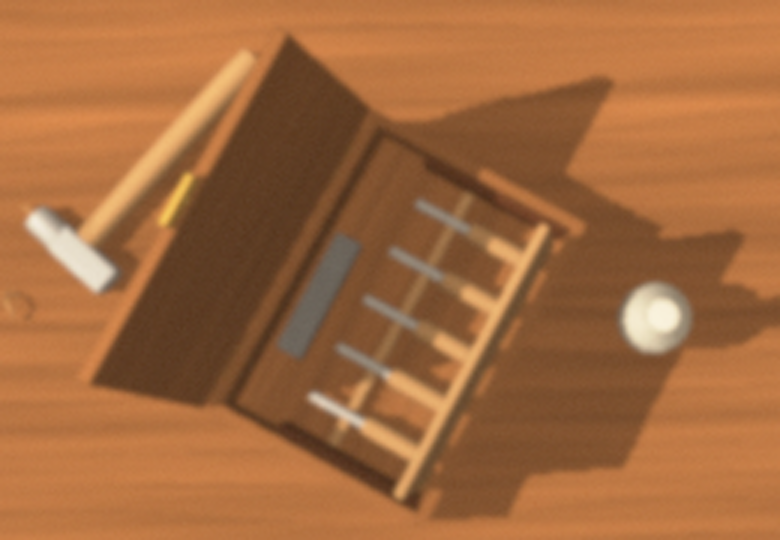

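View pics/scene0c.png

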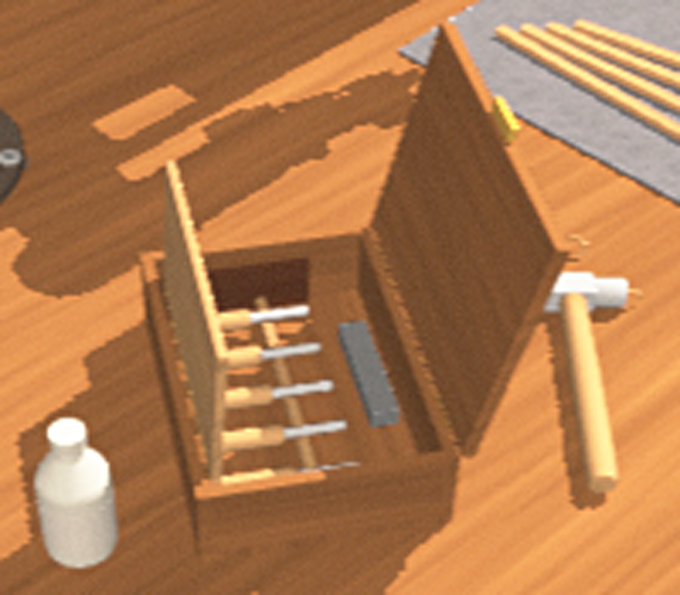

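Crops: rim corners in the top crop are at (370,112), (215,405), (585,228) and (422,515). In the scene crop they are at (142,255), (365,232), (197,490) and (460,455). Lid free corners are at scene (445,28) and (565,255), flap free corners at scene (170,162) and (222,360).

```bash
cat > h.py <<'E'
from plant import bot
import numpy as np
def ray(n,u,v):
    c=bot.get_calibration(n);V=np.array(c['view']);R=V[:3,:3];o=-R.T@V[:3,3]
    return o,R.T@np.array([(u-c['cx'])/c['fx'],-(v-c['cy'])/c['fy'],-1])
def plane(n,px,p,nn):
    o,d=ray(n,*px);return o+d*(np.dot(np.subtract(p,o),nn)/np.dot(d,nn))
T=lambda u,v:("top",(u/3+160,v/3+140)); S=lambda u,v:("scene",(u/3.4+235,v/3.4+75))
E
python3 - <<'E'
from h import *
from scipy.optimize import least_squares
C=[((100,-140),T(370,112)),((100,140),T(215,405)),((-100,-140),T(585,228)),((-100,140),T(422,515)),
((-100,-140),S(197,490)),((100,-140),S(460,455)),((-100,140),S(142,255)),((100,140),S(365,232))]
P=np.array([plane(n,p,[0,0,75],[0,0,1])[:2] for _,(n,p) in C]);L=np.array([c[0] for c in C])
R=lambda a:np.array([[np.cos(a),-np.sin(a)],[np.sin(a),np.cos(a)]])
f=lambda q:((L@R(q[2]).T+q[:2]-P)).ravel()
r=least_squares(f,[650,90,1.5],loss='soft_l1',f_scale=4);print(r.x.round(3));print(f(r.x).reshape(-1,2).round(1))
x=r.x;ex=np.r_[R(x[2])[:,0],0];ey=np.r_[R(x[2])[:,1],0];o=np.r_[x[:2],0]
for nm,y,px,h in [("lid",140,S(445,28),(100,75)),("lid",-140,S(565,255),(100,75)),("lid",-140,T(285,35),(100,75)),("lid",140,T(90,383),(100,75)),("flap",114,S(170,162),(-81,59)),("flap",-114,S(222,360),(-81,59)),("flap",-114,T(545,228),(-81,59)),("flap",114,T(400,497),(-81,59))]:
    p=plane(*px,o+ey*y,ey)-o;a=p@ex-h[0];b=p[2]-h[1]
    print(nm,y,px[0],round(a),round(b),round(np.hypot(a,b)),np.arctan2(b,-a if nm=="lid" else a).round(3))
g=plane(*T(663,315),[0,0,125],[0,0,1]);print(g,(g-o)@ex,(g-o)@ey)
for q in [(250,55),(95,275),(40,212)]:
    g=plane(*T(*q),[0,0,20],[0,0,1]);print("ham",g,(g-o)@ex,(g-o)@ey)
E
```

```text
[502.12   54.351   1.053]
[[ 6.2 -2. ]
 [-0.5  8.6]
 [ 7.  -1.2]
 [-8.7  0.7]
 [ 5.1 -6.1]
 [ 1.1 -1.6]
 [-5.6 -0.3]
 [-9.1 11.5]]
lid 140 scene 53 184 192 1.853
lid -140 scene 55 187 195 1.856
lid -140 top 58 146 158 1.948
lid 140 top 45 197 202 1.796
flap 114 scene 9 125 125 1.496
flap -114 scene 8 126 126 1.506
flap -114 top 6 62 62 1.469
flap 114 top 4 142 142 1.54
[ 493.91543248 -157.15689709  125.        ] -187.8679570248688 -97.51234952851463
ham [728.0024612  182.12949209  20.        ] 222.79829202624057 -133.08231977332795
ham [540.73742733 314.67495061  20.        ] 245.33672204325333 95.23436961999461
ham [595.62310467 362.23318857  20.        ] 313.82108261294877 71.065879130154
```

```bash
cat >> h.py <<'E'
from scipy.spatial.transform import Rotation as Ro
YAW=1.053;O=np.array([502.,54.,0]);M=Ro.from_euler('z',YAW).as_matrix()
Q=[np.cos(YAW/2),np.sin(YAW/2),0,0]      # tool down, tool x = case x
W=lambda x,y,z:(O+M@[x,y,z])
def flap(th,r=105,y=10,d=0):  # tool position; front lower finger edge on outer face
    return W(-81+r*np.cos(th)-(4-d)*np.sin(th)-9.5,y,59+r*np.sin(th)+(4-d)*np.cos(th))
def lid(th,r=170,y=50,d=0):
    if th>np.pi/2: return W(100-200*np.cos(th)+(12-d)*np.sin(th)+9.5,y,75+r)
    return W(100-r*np.cos(th)+(12-d)*np.sin(th)+9.5,y,75+r*np.sin(th)+(12-d)*np.cos(th))
F=lambda:np.round(M.T@bot.read_state()['contact_force'],1)
def st(m=''):
    s=bot.read_state();print(m,round(s['t'],2),np.round(M.T@(np.array(s['tcp_pos'])-O),1),F())
E
python3 - <<'E'
from h import *
for p in [W(-125,10,330),flap(1.7),flap(.8),flap(0),W(14,10,330),W(215,50,330),lid(2.05),lid(1.57),lid(.8),lid(0)]:
    q=bot.solve_ik(p,Q);print(p.round(),None if q is None else np.round(q,2))
p=bot.read_state()['tcp_pos']
bot.move_gripper(0)
bot.line_to([p[0],p[1],330],velocity=200)
bot.move_ptp(W(-125,10,330),Q);st()
bot.line_to(W(-125,10,flap(1.7)[2]),velocity=150);st()
import cv2
for n in("scene","top"):cv2.imwrite(f"pics/{n}1.png",bot.camera(n)[:,:,::-1])
a=cv2.imread("pics/scene1.png")[50:250,200:440];b=cv2.imread("pics/top1.png")[140:340,180:420]
cv2.imwrite("pics/c1.png",cv2.resize(np.hstack([a,b]),(800,333)))
E
```

```text
[431. -50. 330.] [ 2.57 -1.42 -0.3   0.   -2.68  0.05]
[440. -35. 163.] [ 0.37  0.02 -0.57  0.   -0.98  2.25]
[483.  41. 137.] [ 0.49  0.13 -0.52  0.   -0.92  2.13]
[500.  72.  63.] [ 0.53  0.26 -0.57  0.   -0.75  2.09]
[500.  71. 330.] [ 0.53  0.02 -0.18  0.   -1.37  2.09]
[565. 266. 330.] [ 0.75  0.23  0.06  0.   -1.4   1.87]
[564. 263. 245.] [ 0.75  0.26 -0.08  0.   -1.23  1.87]
[519. 184. 245.] [ 0.7   0.14 -0.24  0.   -1.19  1.93]
[458.  78. 205.] [ 0.59  0.02 -0.46  0.   -1.08  2.03]
[429.  26.  87.] [ 0.52  0.1  -0.7   0.   -0.77  2.1 ]
 4.78 [-125.3   10.2  330.8] [ 0.3 -0.1  0.3]Traceback (most recent call last):
  File "<stdin>", line 8, in <module>
plant.Unreachable: the arm cannot follow that straight line within its joint ranges
```

```bash
python3 - <<'E'
from h import *
bot.move_joints([1.562,.26,.15,0,-1.461,-.288]);st()
q=bot.solve_ik(W(14,10,335),Q);print(np.round(q,2))
assert q[0]<1
bot.move_joints(q);st()
bot.line_to(W(-125,10,260),velocity=200)
bot.line_to(W(-125,10,flap(1.7)[2]),velocity=150);st()
import cv2
for n in("scene","top"):cv2.imwrite(f"pics/{n}1.png",bot.camera(n)[:,:,::-1])
a=cv2.imread("pics/scene1.png")[50:250,200:440];b=cv2.imread("pics/top1.png")[140:340,180:420]
cv2.imwrite("pics/c1.png",cv2.resize(np.hstack([a,b]),(800,333)))
E
```

```text
7.28 [335.2 542.1 353.1] [ 0.5 -0.6 -0.2]
[ 0.53  0.02 -0.17  0.   -1.38  2.09]
 9.51 [ 14.4  10.2 335.1] [-0.6 -1.3 -0.7]
 11.25 [-124.3    9.5  163.3] [0.9 1.  0. ]
```

View pics/c1.png

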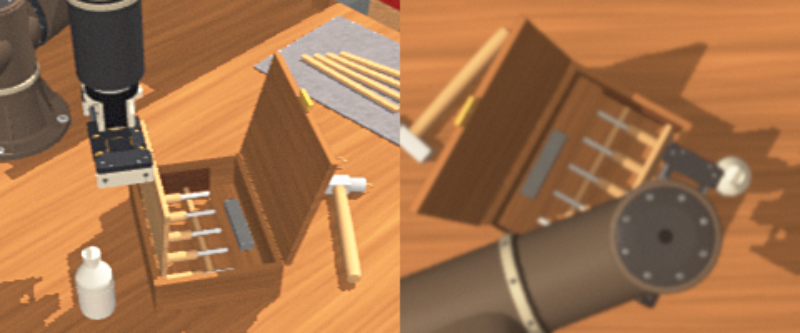

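The fingers are beside the flap's outer face, the lid hasn't moved, and the gripper body is above the glue. Next I push the flap.

```bash
python3 - <<'E'
from h import *
bot.line_to(flap(1.65),velocity=80);st()
for th in [1.45,1.2,.95,.7,.45,.25,.1,0]:
    bot.line_to(flap(th),velocity=90 if th>.3 else 60);st(th)
    if np.abs(F()).max()>25: break
for k in range(1,7):
    if F()[2]>9: break
    bot.line_to(flap(0)-[0,0,k],velocity=25);st(k)
bot.line_to(W(14-9.5,10,200),velocity=200);st()
import cv2
a=bot.camera("scene");cv2.imwrite("pics/c2.png",cv2.resize(a[50:250,200:440,::-1],None,fx=3,fy=3))
E
```

```text
11.78 [-102.2   10.1  163.4] [-0.7  0.4 -0.4]
1.45 12.16 [-81.2  10.  163.6] [ 0.6 -0.1  0. ]
1.2 12.6 [-55.5  10.  158. ] [-0.8 -0.6  0.2]
0.95 13.04 [-32.2  10.1 146.3] [-0.1 -0.3  0.5]
0.7 13.48 [-12.6  10.2 129.1] [0.7 0.2 0.3]
0.45 13.93 [  2.2  10.2 107.8] [ 0.3 -0.   0.8]
0.25 14.43 [10.1 10.2 88.4] [ 0.2  0.6 -0.8]
0.1 14.83 [13.3 10.2 72.9] [-0.  -0.7 -0.6]
0 15.16 [15.   9.6 63.2] [-0.   0.1  6. ]
1 15.41 [15.1  9.5 63.1] [-1.5  4.4 15.9]
 16.25 [  4.   10.6 198.6] [-0.1  0.9 -0.6]
```

View pics/c2.png

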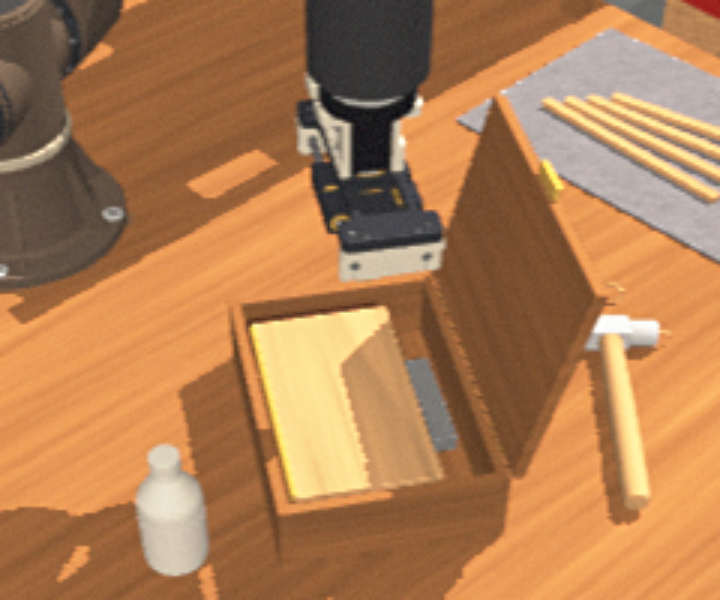

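The flap is flat (stop felt at z=63, 16 N) and nothing else has moved. Now the lid.

```bash
python3 - <<'E'
from h import *
bot.line_to(W(4,10,350),velocity=250)
bot.line_to(W(215,50,350),velocity=200)
bot.line_to(W(215,50,245),velocity=150);st()
bot.line_to(lid(2.0),velocity=80);st()
for th in [1.85,1.7,1.57,1.4,1.2]:
    bot.line_to(lid(th),velocity=80);st(th)
    if np.abs(F()).max()>25: break
import cv2
a=bot.camera("scene");cv2.imwrite("pics/c3.png",cv2.resize(a[50:250,200:440,::-1],None,fx=2.5,fy=2.5))
E
```

```text
19.12 [215.3  49.5 246.2] [ 0.6 -0.6  0.1]
 19.42 [203.3  49.8 246. ] [ 0.7 -0.1  0.7]
1.85 19.91 [175.8  49.9 245.4] [ 0.2 -0.3 -0.1]
1.7 20.42 [146.6  50.1 244.9] [ 0.5 -1.8  0.6]
1.57 20.89 [120.6  50.3 244.6] [-0.3  0.2 -0.4]
1.4 21.4 [ 91.9  50.  244.5] [ 0.1  0.1 -0.8]
1.2 21.98 [ 58.2  50.1 237.7] [ 0.3  0.1 -0.4]
```

View pics/c3.png

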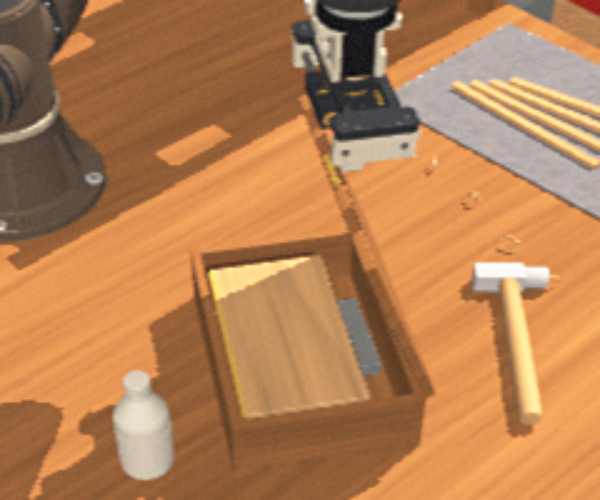

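The lid is following the fingers, now past vertical toward shut. I continue, slowing down near the end.

```bash
python3 - <<'E'
from h import *
for th in [1.0,.8,.6,.4,.25,.12,.06,0]:
    bot.line_to(lid(th),velocity=70 if th>.3 else 35 if th>.1 else 15);st(th)
    if np.abs(F()).max()>20: break
else:
  for k in np.arange(.5,6,.5):
    if F()[2]>14: break
    bot.line_to(lid(0)-[0,0,k],velocity=15);st(k)
bot.line_to(lid(0)+[0,0,130],velocity=150)
bot.pause(.3);st()
import cv2
a=bot.camera("scene");cv2.imwrite("pics/c4.png",cv2.resize(a[50:250,200:440,::-1],None,fx=3,fy=3))
E
```

```text
1.0 22.66 [ 26.9  50.2 224.3] [-0.4 -0.6 -0.1]
0.8 23.29 [ -1.   50.2 205.1] [-0.1 -0.1 -0. ]
0.6 23.93 [-24.6  50.2 180.6] [ 0.2 -0.9 -0. ]
0.4 24.56 [-42.9  50.1 152. ] [-0.1  0.3 -0.3]
0.25 25.44 [-52.5  50.2 128.5] [-0.   1.3  0.1]
0.12 26.23 [-58.   50.1 107.1] [-0.5  0.1 -1.1]
0.06 27.06 [-59.5  50.1  97.1] [-0.   0.4  0.6]
0 27.89 [-60.5  50.   87.2] [-0.3  2.7  6.4]
0.5 28.14 [-60.5  50.   87.2] [-2.5  5.  13.8]
1.0 28.39 [-60.5  50.   87.1] [-2.9  6.9 19.6]
 29.72 [-60.7  50.1 216.5] [0.5 0.5 1.2]
```

View pics/c4.png

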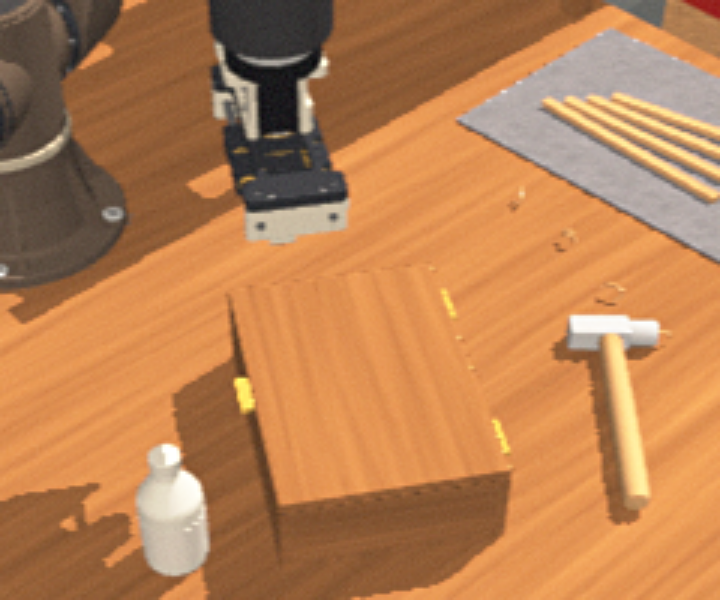

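The lid is flat on the rim, and the glue and hammer are where they were.

```bash
python3 -c "
from plant import bot
print(bot.close_job())"
```

```text
the job is handed in; nothing more can be done
None
```

The flap was folded flat first, then the lid was pushed over and pressed fully shut at low speed (about 20 N at the stop). The arm moved clear and I handed the job in at about 30 s of the 51 s allowed; no score came back.

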